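# Tare the channel with the largest weight

## Task

The largest of the three brass weights stands on one of the three pans of the weighing block. With your fingertips, gently press the key in front of that pan well down to tare it, let it come back up and withdraw. Leave the other two keys alone, do not touch or pick up any of the weights, and leave the other things on the bench where they are.

Things in the scene. Friction and masses are not known exactly. Their poses are not given: they have to be found in the camera images.
- block: Weighing block fixed to the bench: low grey box with an aluminium top, 120 (x) by 216 mm (y), 32 mm high; origin under its centre. Its x points away from the robot, y to the left, yawed up to 15 degrees. Three channels 70 mm apart along y; each has a steel pan (52 mm across, top at 40 mm) at x = +28 mm and its own push key on the robot's side of it at x = -38 mm, a flat dark window between.
- pan_left (a point): Centre of the flat top of the left pan (block frame x +28, y +70, z 40 mm); exactly one weight stands near it, within 5 mm.
- keytop_left (a point): Centre of the top of the left pan's key: a plain grey round cap 20 mm across, standing 10 mm above the plate (top 42 mm above the bench) at rest, 66 mm in front of the pan's centre; moves with the key.
- key_left (a joint): How far the left key is pressed down, in m: 0 at rest, 0.008 at the stop (cap then still 2 mm above the plate). It registers from 0.004. A spring returns it: about 1 N starts it, about 3.3 N reaches 0.004, about 5.7 N the stop.
- pan_mid (a point): Centre of the flat top of the middle pan (block frame x +28, y 0, z 40 mm); exactly one weight stands near it, within 5 mm.
- keytop_mid (a point): Centre of the top of the middle pan's key: a plain grey round cap 20 mm across, standing 10 mm above the plate (top 42 mm above the bench) at rest, 66 mm in front of the pan's centre; moves with the key.
- key_mid (a joint): How far the middle key is pressed down, in m: 0 at rest, 0.008 at the stop (cap then still 2 mm above the plate). It registers from 0.004. A spring returns it: about 1 N starts it, about 3.3 N reaches 0.004, about 5.7 N the stop.
- pan_right (a point): Centre of the flat top of the right pan (block frame x +28, y -70, z 40 mm); exactly one weight stands near it, within 5 mm.
- keytop_right (a point): Centre of the top of the right pan's key: a plain grey round cap 20 mm across, standing 10 mm above the plate (top 42 mm above the bench) at rest, 66 mm in front of the pan's centre; moves with the key.
- key_right (a joint): How far the right key is pressed down, in m: 0 at rest, 0.008 at the stop (cap then still 2 mm above the plate). It registers from 0.004. A spring returns it: about 1 N starts it, about 3.3 N reaches 0.004, about 5.7 N the stop.
- weight_100g: Largest weight: brass cylinder with a neck and head knob, 22 mm across, 36 mm high, 100 g, standing loose and upright on one of the three pans (which one varies). Origin at the centre of its underside.
- weight_50g: Middle weight: same shape, 18 mm across, 28 mm high, 50 g, standing loose and upright on one of the three pans (which one varies). Origin at the centre of its underside.
- weight_20g: Smallest weight: same shape, 13 mm across, 20 mm high, 20 g, standing loose and upright on one of the three pans (which one varies). Origin at the centre of its underside.
- tweezers: Steel tweezers, 14x124x9 mm, lying on the bench close in front of the block, roughly along its front edge; loose, origin at the centre of the underside.
- disc: Steel disc with a hole, lying flat, 28 mm across, 12 mm high, on the bench left or right of the block; loose, origin at the centre of the underside.
- tin: Round flat tin with a lid, 54 mm across, 25 mm high, on the bench left or right of the block; loose, origin at the centre of the underside.
- eraser: Eraser, 20x42x12 mm, on the bench to the left; loose, origin at the centre of the underside. Beyond it and the block, from about 0.5 m ahead of the robot, stand tall fixed instruments with a folder on top (up to about 0.3 m high): travel high or close to the robot there.

How it is judged:
On the way, in this order (a step that is already met when the one before it is completed fails the run):
1. the key in front of the largest weight is pressed down at least 4 mm by the fingers (((horizontal distance between weight_100g and pan_left below 0.03 m and value of joint key_left above 0.004 m and contact force between the fingers and block above 0.5 N) or (horizontal distance between weight_100g and pan_mid below 0.03 m and value of joint key_mid above 0.004 m and contact force between the fingers and block above 0.5 N) or (horizontal distance between weight_100g and pan_right below 0.03 m and value of joint key_right above 0.004 m and contact force between the fingers and block above 0.5 N))), for 0.05 s.
2. that key is let up again (value of joint each of key_left, key_mid, key_right below 0.001 m), for 0.2 s.
At the end, for the whole second after the job is handed in: The key of the largest weight's pan has been pressed at least 4 mm and all three keys are up again (within 1 mm); all three weights stand upright and at rest where they were (within 6 mm); tweezers, disc, tin and eraser are where they were (within 15 mm) (all of step 2 and angle between each of weight_100g, weight_50g, weight_20g's own z axis and vertical below 0.1 rad and distance of each of weight_100g, weight_50g, weight_20g from where it was at the start of the episode below 0.006 m and linear speed of each of weight_100g, weight_50g, weight_20g below 0.01 m/s and distance of each of tweezers, disc, tin, eraser from where it was at the start of the episode below 0.015 m and (horizontal distance between weight_100g and pan_left below 0.03 m or horizontal distance between weight_100g and pan_mid below 0.03 m or horizontal distance between weight_100g and pan_right below 0.03 m)); the robot touches nothing.
It fails at once if a key in front of another weight is pressed down more than 2 mm ((not (horizontal distance between weight_100g and pan_left below 0.03 m) and value of joint key_left above 0.002 m) or (not (horizontal distance between weight_100g and pan_mid below 0.03 m) and value of joint key_mid above 0.002 m) or (not (horizontal distance between weight_100g and pan_right below 0.03 m) and value of joint key_right above 0.002 m)).
It fails at once if the robot touches a weight (contact force between any of the fingers, the arm and weight_100g above 0.3 N or contact force between any of the fingers, the arm and weight_50g above 0.3 N or contact force between any of the fingers, the arm and weight_20g above 0.3 N).
It fails at once if a weight is shifted more than 6 mm, lifted or tipped (distance of any of weight_100g, weight_50g, weight_20g from where it was at the start of the episode above 0.006 m or not (angle between weight_100g's own z axis and vertical below 0.1 rad) or not (angle between weight_50g's own z axis and vertical below 0.1 rad) or not (angle between weight_20g's own z axis and vertical below 0.1 rad)).
It fails at once if the block or its keys are pressed harder than 25 N (contact force between any of the fingers, the arm and block above 25 N).
It fails at once if the tweezers, disc, tin or eraser are moved more than 15 mm (distance of any of tweezers, disc, tin, eraser from where it was at the start of the episode above 0.015 m).
It also fails if it takes over 32 s, if anything falls off the work surface, if the arm or the gripper's body presses on something with over 40 N, if the wrist force passes 120 N, or if a joint passes its speed limit or range.

## Robot

A 6-joint arm with a two-finger parallel gripper is mounted at the origin on a cart in front of the work surface, level with it; the furniture and walls round the work are solid. World frame = base frame: x ahead of the robot, y to its left, z up, the work surface at z = 0. Lengths are in m, angles in rad, forces in N, time in s.
With the tool pointing down it reaches from about 0.35 to 0.85 m from the base axis. Payload 8.1 kg.
Tool frame: the origin (TCP) lies at the very end of the fingers, on their centre line; the grasp point (between the pads) lies 19 mm behind it; x points along the fingers, y is the direction in which the jaws open and shut, and the axes are right-handed (so a half turn about x gives the same grasp; the last joint's range is limited). The gripper opens to 93 mm and grips with 3 to 60 N. Pads are 15 mm wide; open, the fingers measure 128 mm over their backs; the gripper's body (75 mm by 188 mm) begins 65 mm behind the grasp point.
Start: joints at [1.155, 0.13, 1.488, -0, 1.523, -0.085], TCP at [0.195, 0.567, 0.219] pointing down, gripper open.
Joint ranges: [-2.96, 2.96], [-0.89, 2.26], [0.02, 2.5], [-1.34, 4.48], [0, 2.73], [-2.66, 2.66]. Speed limits (rad/s): [2.39, 2.39, 2.79, 3.14, 3.14, 3.14].

## Interface

Orientations are given as a rotation vector (axis times angle).
In Python, from plant import * gives the robot as it stands. The module is installed in compiled form; this text tells all that it offers.
- The arm moves only by the tool apply_moves, never from a script. Its argument "series" is a list of rows, each an object with "jaw": the gripper's target within -1 to 1 (shut at 1, half-way at 0, fully open at -1); "linear": the shift along the tool's x, y, z normalised to -1 to 1, where 1 is 0.6 m, a list of three; "roll": the turn about the tool's x normalised to -1 to 1, where 1 is 30 degrees. A call has 1 to 20 rows; each row is the pose to reach, as a shift and turn from the pose measured when the call began, along the tool's axes at that moment; what a row does not reach only later rows make up. A row lasts 1/8 s, in which the tool goes at most 62.5 mm and 10.7 degrees, less where a joint would pass 70% of its speed; a pose out of reach is approached as far as the arm can. A call with a number of a shift or a turn outside -1 to 1 is refused whole. A call with a gripper value outside its range is refused whole. The fingers move at their own pace and stop on an object; "force" is the grip in N (left out, the last holds). Time passes only in rows, so rows that repeat a pose let the fingers close. It gives the time, the measured TCP pose, the force and the opening at its end, in the units of the state.
- read_state(): the state, without advancing time (a new reading comes with each control period).
- read_camera(name): name is "scene" or "top" or "wrist"; returns a dict with "pixels" (384x512x3 uint8, blue, green, red), "intrinsics" (3x3 intrinsics, pixels), "rvec" (rotation vector, rad) and "tvec" (3), from world to camera coordinates, as OpenCV has them; the wrist camera has in their place "tool_from_camera" (4x4, takes a point from camera to tool coordinates, whose origin is the TCP and whose axes are the tool frame's). Camera axes: x right, y down, z forward; pixel columns grow to the right and rows downward; lengths in m; the calibration is good to about 2 mm. A picture is of the moment at which its call begins: read the wrist's pose just before it. There is no depth.
- close_job(): hands the job in, once; it reports no verdict.
The state is a dict: "t": time; "q": joint angles; "dq": joint speeds; "joint_torque": joint torques, N m; "tool_pos": TCP position; "orientation": TCP orientation; "force": force on the tool from outside, world axes, zero at the start; "wrist_torque": the same for the moment, N m; "opening": finger opening in m.
Only numpy, scipy, OpenCV 4.12 (cv2) and the standard library are available. Lean on these libraries where they do the work, as an engineer would, in place of code of your own. Each camera call takes 0.05 s, during which the arm holds its last target. There are 200 camera calls.

## Working session

There is one attempt and no reset: what is moved stays moved. The work goes in short steps, Python scripts to look and compute and a tool call to move; the robot and the scene stay as the last step left them, time stands still between calls to the robot, and variables do not carry over. Pictures are saved under pics/ and viewed, about 8 in all and at most 12, crops included, and the job is handed in when it is done.

Besides the shell and the picture viewer there is one more tool, called after "Call:" in YAML: its name, and indented under it one key for each argument. apply_moves: Moves the arm, as the interface text tells. Its arguments: {"type":"object","properties":{"series":{"type":"array"},"force":{"type":"number"}},"required":["series"]}

```bash
mkdir -p pics; python3 - <<'E'
from plant import *
import cv2,numpy as np,pickle
s=read_state();print(s)
d={}
for n in("top","scene"):
    c=read_camera(n);d[n]=c;cv2.imwrite(f"pics/{n}0.png",c["pixels"])
    print(n,c["intrinsics"],c["rvec"],c["tvec"])
pickle.dump(d,open("d.pkl","wb"))
cv2.imwrite("pics/both0.png",cv2.resize(np.vstack([d["top"]["pixels"],d["scene"]["pixels"]]),None,fx=.78,fy=.78))
E
```

```text
{'t': 0.0, 'q': array([ 1.15459905e+00,  1.31130373e-01,  1.48930839e+00,  1.43062507e-05,
        1.52296866e+00, -8.54211275e-02]), 'dq': array([ 0.00025783, -0.00094964,  0.00097521, -0.00036962, -0.00110879,
       -0.00071091]), 'joint_torque': array([ 1.65675661e-03, -5.59854198e+01, -4.91750336e+01,  7.69145228e-02,
        3.54853109e-02, -1.05645943e-04]), 'tool_pos': array([0.19462046, 0.56695528, 0.21758984]), 'orientation': array([ 0.25821065,  1.55562963, -0.26097703]), 'force': array([-0.13887657, -0.40153987, -0.18973474]), 'wrist_torque': array([-0.00699061, -0.00098031, -0.01681453]), 'opening': 0.09331908478828231}
top [[389.78202403   0.         264.53080479]
 [  0.         389.78202403 193.65985022]
 [  0.           0.           1.        ]] [ 2.15875657 -2.13754973  0.15133249] [-0.04375438  0.50290694  1.25086174]
scene [[412.5871802    0.         264.9724617 ]
 [  0.         412.5871802  186.81431753]
 [  0.           0.           1.        ]] [ 1.99134117 -0.59299956  0.35915309] [-0.42612129  0.13759032  1.00908302]
```

View pics/top0.png

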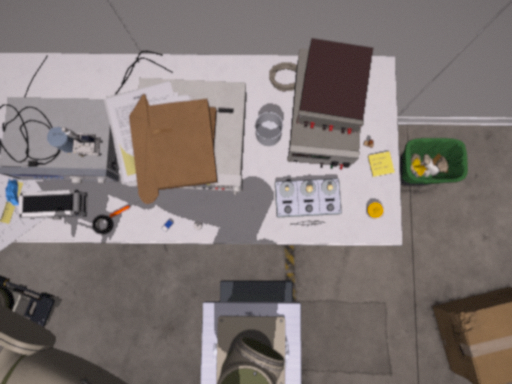

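View pics/scene0.png

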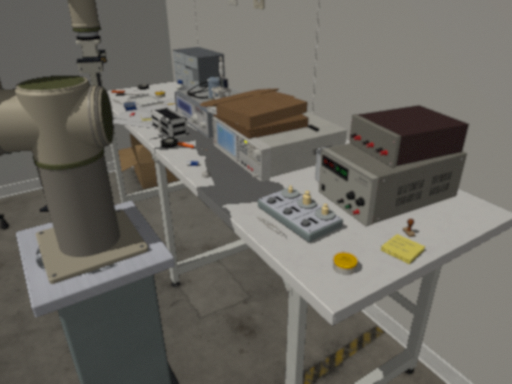

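The top view shows the block at about (308,197), with its three pans in the upper row near (288,187), (310,187) and (331,187). The tweezers are at (307,223), the tin at (375,209) and the fixed instrument behind the block. In the scene view the block is at about (300,212). I'll enlarge both and measure.

```bash
cat > h.py <<'E'
import cv2,numpy as np
def ray(c,uv,z):
    R=cv2.Rodrigues(c["rvec"])[0];o=-R.T@c["tvec"].ravel()
    d=R.T@np.linalg.inv(c["intrinsics"])@np.array([uv[0],uv[1],1.])
    return o+d*(z-o[2])/d[2]
def proj(c,P):return cv2.projectPoints(np.array(P,float).reshape(-1,3),c["rvec"],c["tvec"],c["intrinsics"],None)[0].reshape(-1,2)
E
python3 - <<'E'
import pickle;from h import *
d=pickle.load(open("d.pkl","rb"));t=d["top"]
print(proj(t,[[0,0,0],[.5,0,0],[.4,-.2,0.04]]))
a=cv2.resize(t["pixels"][165:235,265:350],(800,659),interpolation=cv2.INTER_CUBIC)[:,:]
a=cv2.resize(t["pixels"][170:235,268:348],None,fx=7,fy=7,interpolation=cv2.INTER_CUBIC)
cv2.imwrite("pics/topc.png",a)
cv2.imwrite("pics/scc.png",cv2.resize(d["scene"]["pixels"][175:245,250:350],None,fx=8,fy=8,interpolation=cv2.INTER_CUBIC))
# block outline: bright-blueish grey vs shadow? print plate-colour mask
im=t["pixels"][170:235,268:348].astype(int)
for p in[(280,195),(338,195),(308,178),(308,212),(270,195),(308,218),(345,195)]: print(p,t["pixels"][p[1],p[0]])
E
```

```text
[[250.89646784 350.37108344]
 [253.07359342 195.98780661]
 [313.80177506 225.41262384]]
(280, 195) [201 185 189]
(338, 195) [200 184 187]
(308, 178) [111 106 113]
(308, 212) [163 148 151]
(270, 195) [117 112 120]
(308, 218) [204 200 209]
(345, 195) [207 201 211]
```

View pics/topc.png

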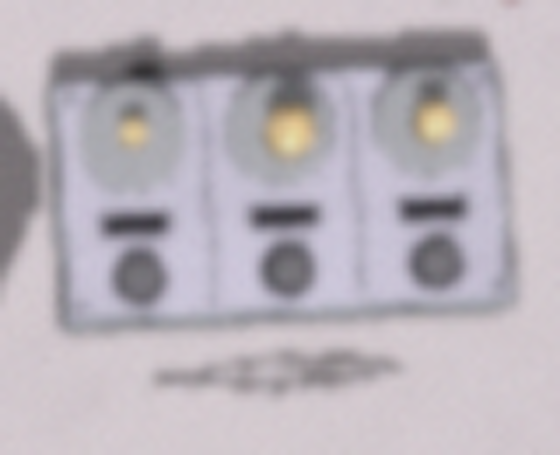

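View pics/scc.png

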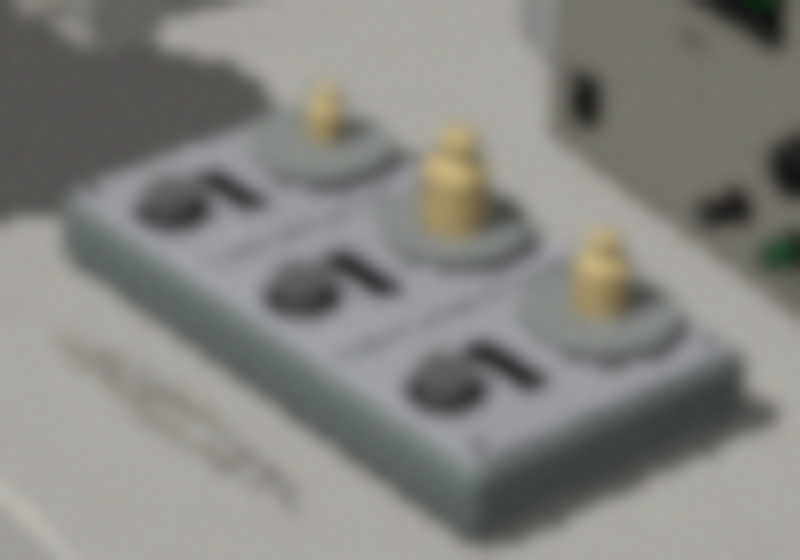

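The middle pan carries the largest weight: it is clearly the tallest and widest in both views (62 px wide, against 52 and 35 in the scene crop). The middle key is at crop pixel (288,267), the left key at (139,277) and the right key at (436,261). I'll take the dark cap centroids and ray-cast them at z = 42 mm.

```bash
python3 - <<'E'
import pickle;from h import *
from plant import *
from scipy.spatial.transform import Rotation as Ro
d=pickle.load(open("d.pkl","rb"))
def cent(im,x,y,r):
    g=cv2.cvtColor(im,cv2.COLOR_BGR2GRAY).astype(float)
    Y,X=np.mgrid[:g.shape[0],:g.shape[1]]
    w=np.clip(165-g,0,None)*(np.hypot(X-x,Y-y)<r)
    return (w*X).sum()/w.sum(),(w*Y).sum()/w.sum()
t=d["top"];P=[]
for u,v in((139,277),(288,267),(436,261)):
    c=cent(t["pixels"],268+u/7-.5,170+v/7-.5,4.6);p=ray(t,c,.040);P.append(p);print("top",np.round(c,2),np.round(p,4))
s=d["scene"]
for u,v in((172,203),(303,287),(446,380)):
    c=(250+u/8-.5,175+v/8-.5);print("scene",np.round(c,2),np.round(ray(s,c,.040),4))
y=P[0]-P[2];print("yaw",np.degrees(np.arctan2(-y[0],y[1])),np.linalg.norm(y))
st=read_state();R=Ro.from_rotvec(st["orientation"]).as_matrix();print(np.round(R,3))
m=P[1]
print("tin",ray(t,(375,209),.025),"tweez",ray(t,(268+280/7,170+372/7),.009))
for tgt in([m[0]-.03,m[1],.22],[m[0],m[1],.15]):print("tool shift/0.6",np.round(R.T@(np.array(tgt)-st["tool_pos"])/.6,3))
E
```

```text
top [287.39 208.99] [ 0.4528 -0.114   0.04  ]
top [308.52 207.81] [ 0.4574 -0.1832  0.04  ]
top [329.78 206.85] [ 0.4612 -0.2528  0.04  ]
scene [271.   199.88] [ 0.4491 -0.1218  0.04  ]
scene [287.38 210.38] [ 0.454  -0.1904  0.04  ]
scene [305.25 222.  ] [ 0.4585 -0.2595  0.04  ]
yaw 3.4658201652301237 0.1389902137559872
[[-0.001  0.325  0.946]
 [-0.001  0.946 -0.325]
 [-1.    -0.002 -0.   ]]
tin [ 0.45715298 -0.40484757  0.025     ] tweez [ 0.40925516 -0.18462736  0.009     ]
tool shift/0.6 [-0.002 -1.057  0.773]
tool shift/0.6 [ 0.114 -1.04   0.82 ]
```

Call:
apply_moves:
  series:
    - {"jaw":1,"linear":[0,-0.1,0.094],"roll":-0.2}
    - {"jaw":1,"linear":[0,-0.17,0.16],"roll":-0.4}
    - {"jaw":1,"linear":[0,-0.24,0.225],"roll":-0.6}
    - {"jaw":1,"linear":[0,-0.31,0.29],"roll":-0.75}
    - {"jaw":1,"linear":[0,-0.38,0.356],"roll":-0.75}
    - {"jaw":1,"linear":[0,-0.45,0.42],"roll":-0.75}
    - {"jaw":1,"linear":[0,-0.489,0.459],"roll":-0.75}
    - {"jaw":1,"linear":[0,-0.489,0.459],"roll":-0.75}
    - {"jaw":1,"linear":[0,-0.489,0.459],"roll":-0.75}
  force: 10

```text
t: 1.23
tool_pos: [0.3595, 0.2005, 0.2179]
orientation: [-0.049, 1.572, 0.047]
force: [-0.7, 0.3, -0.4]
opening: 0.0074
```

Call:
apply_moves:
  series:
    - {"jaw":1,"linear":[0,-0.09,0.01],"roll":0}
    - {"jaw":1,"linear":[0,-0.18,0.02],"roll":0}
    - {"jaw":1,"linear":[0,-0.27,0.03],"roll":0}
    - {"jaw":1,"linear":[0,-0.36,0.04],"roll":0}
    - {"jaw":1,"linear":[0,-0.45,0.05],"roll":0}
    - {"jaw":1,"linear":[0.01,-0.54,0.06],"roll":0}
    - {"jaw":1,"linear":[0.02,-0.61,0.07],"roll":0}
    - {"jaw":1,"linear":[0.033,-0.65,0.078],"roll":0}
    - {"jaw":1,"linear":[0.033,-0.65,0.078],"roll":0}
    - {"jaw":1,"linear":[0.033,-0.65,0.078],"roll":0}

```text
t: 2.48
tool_pos: [0.4304, -0.1845, 0.1984]
orientation: [-0.05, 1.572, 0.049]
force: [0.7, 0.3, 0.5]
opening: 0.0003
```

```bash
python3 - <<'E'
from plant import *
import pickle,cv2
s=read_state();c=read_camera("wrist");pickle.dump((s,c),open("w.pkl","wb"))
cv2.imwrite("pics/w1.png",c["pixels"]);print(s["tool_pos"],s["orientation"],s["opening"],c["tool_from_camera"].round(3))
E
```

```text
[ 0.4304022  -0.184475    0.19843202] [-0.04969987  1.57194667  0.04914497] 0.0002526969432726076 [[ 0.001 -0.271  0.963 -0.167]
 [ 1.    -0.    -0.001  0.001]
 [ 0.001  0.963  0.271 -0.074]
 [ 0.     0.     0.     1.   ]]
```

View pics/w1.png

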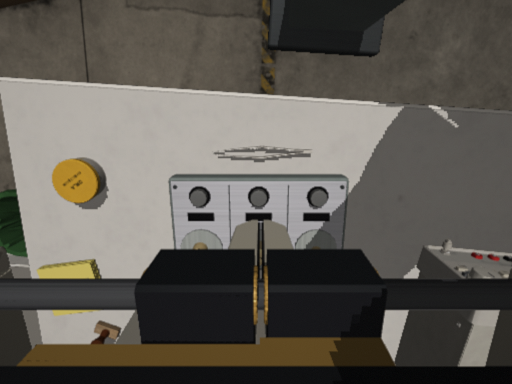

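The wrist view shows the three keys clearly at about (199,197), (259,197) and (319,197), with the closed fingers over the middle channel, and the tin at (75,180).

```bash
cat > wk.py <<'E'
import pickle;from h import *
from scipy.spatial.transform import Rotation as Ro
s,c=pickle.load(open("w.pkl","rb"))
R=Ro.from_rotvec(s["orientation"]).as_matrix();T=c["tool_from_camera"]
g=cv2.cvtColor(c["pixels"],cv2.COLOR_BGR2GRAY)
o=R@T[:3,3]+s["tool_pos"]
for x,y in((199,197),(259,197),(319,197)):
    m=np.zeros_like(g);cv2.circle(m,(x,y),14,255,-1)
    b=((g<95)&(m>0)).astype(np.uint8)
    n,l,st,ce=cv2.connectedComponentsWithStats(b);k=1+st[1:,4].argmax();u=ce[k]
    d=R@T[:3,:3]@np.linalg.inv(c["intrinsics"])@np.array([*u,1.])
    p=o+d*(.040-o[2])/d[2]
    print(u.round(1),st[k],p.round(4),"tool shift mm",(1000*R.T@(p-s["tool_pos"])).round(1))
E
python3 wk.py
```

```text
[199.3 196.6] [189 187  22  21 350] [ 0.4616 -0.2534  0.04  ] tool shift mm [158.4 -70.7  27.1]
[258.2 197.1] [248 187  21  22 350] [ 0.4579 -0.185   0.04  ] tool shift mm [158.4  -2.2  27.7]
[316.9 196.9] [307 187  22  22 353] [ 0.4534 -0.1168  0.04  ] tool shift mm [158.4  66.1  27.5]
```

Call:
apply_moves:
  series:
    - {"jaw":1,"linear":[0.03,-0.004,0.046],"roll":0}
    - {"jaw":1,"linear":[0.09,-0.004,0.046],"roll":0}
    - {"jaw":1,"linear":[0.15,-0.004,0.046],"roll":0}
    - {"jaw":1,"linear":[0.2,-0.004,0.046],"roll":0}
    - {"jaw":1,"linear":[0.235,-0.004,0.046],"roll":0}
    - {"jaw":1,"linear":[0.235,-0.004,0.046],"roll":0}
    - {"jaw":1,"linear":[0.235,-0.004,0.046],"roll":0}

```text
t: 3.4
tool_pos: [0.4589, -0.185, 0.059]
orientation: [-0.052, 1.57, 0.049]
force: [1.1, -0.4, 0.1]
opening: 0.001
```

```bash
python3 - <<'E'
from plant import *
import cv2
s=read_state();print(s["tool_pos"],s["force"])
im=read_camera("scene")["pixels"];cv2.imwrite("pics/s2.png",cv2.resize(im[150:250,230:360],None,fx=6,fy=6,interpolation=cv2.INTER_CUBIC))
im=read_camera("wrist")["pixels"];cv2.imwrite("pics/w2.png",im)
E
```

```text
[ 0.45886153 -0.18498127  0.05902733] [ 1.09341491 -0.39457273  0.05184289]
```

View pics/s2.png

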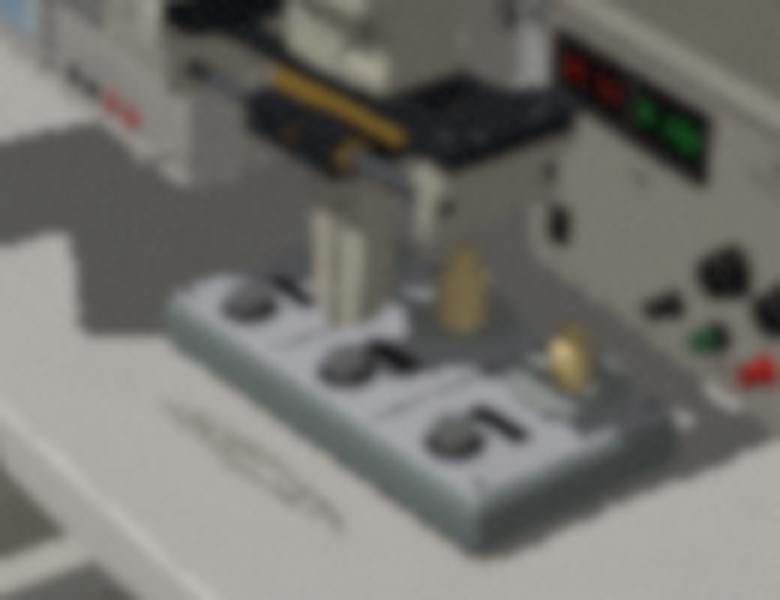

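View pics/w2.png

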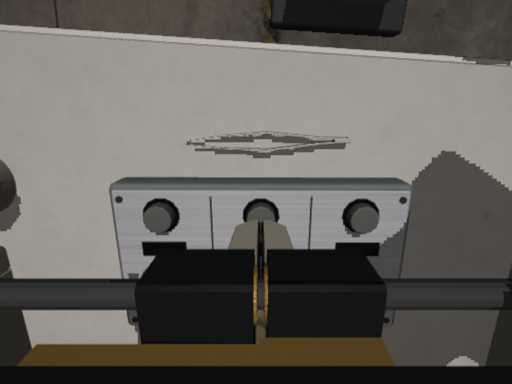

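The fingers hover about 17 mm above the middle key, and both views agree on the channel. The middle cap is at about (261,215) and the side caps at about (160,217) and (361,216). I'll refine the fore-aft position from the side caps.

```bash
python3 - <<'E'
import cv2,pickle;from h import *
from plant import read_state
from scipy.spatial.transform import Rotation as Ro
_,c=pickle.load(open("w.pkl","rb"));s=read_state();T=c["tool_from_camera"];R=Ro.from_rotvec(s["orientation"]).as_matrix()
g=cv2.cvtColor(cv2.imread("pics/w2.png"),cv2.COLOR_BGR2GRAY);o=R@T[:3,3]+s["tool_pos"]
P=[]
for x,y in((160,217),(361,217)):
    m=np.zeros_like(g);cv2.circle(m,(x,y),22,255,-1)
    for th in(60,95):
        n,l,st,ce=cv2.connectedComponentsWithStats(((g<th)&(m>0)).astype(np.uint8));k=1+st[1:,4].argmax();print(th,ce[k],st[k])
    # lit grey cap top: between dark side and plate
    n,l,st,ce=cv2.connectedComponentsWithStats(((g>50)&(g<105)&(m>0)).astype(np.uint8));k=1+st[1:,4].argmax();print("top",ce[k],st[k])
    d=R@T[:3,:3]@np.linalg.inv(c["intrinsics"])@np.array([*ce[k],1.])
    P.append(o+d*(.042-o[2])/d[2])
P=np.array(P);p=P.mean(0);print(P,p,"shift mm",1000*R.T@(p-s["tool_pos"]))
E
```

```text
60 [165.32535885 210.70095694] [143 199  36  34 418]
95 [160.5505618  215.75842697] [ 143  198   37   37 1068]
top [156.95405819 219.48392037] [143 204  30  31 653]
60 [355.42342342 211.52702703] [342 199  37  35 444]
95 [360.05041247 216.74885426] [ 342  199   37   38 1091]
top [363.48604993 220.47723935] [345 202  34  35 681]
[[ 0.46302707 -0.25460742  0.042     ]
 [ 0.45476888 -0.11573125  0.042     ]] [ 0.45889798 -0.18516933  0.042     ] shift mm [17.3134886   0.37154174 -0.22273654]
```

Side-cap spacing is 139 mm, matching the expected 140, and the alignment is within 0.4 mm. Pressing in small steps.

Call:
apply_moves:
  series:
    - {"jaw":1,"linear":[0.012,0,0],"roll":0}
    - {"jaw":1,"linear":[0.022,0,0],"roll":0}
    - {"jaw":1,"linear":[0.028,0,0],"roll":0}
    - {"jaw":1,"linear":[0.032,0,0],"roll":0}
    - {"jaw":1,"linear":[0.036,0,0],"roll":0}
    - {"jaw":1,"linear":[0.036,0,0],"roll":0}
    - {"jaw":1,"linear":[0.036,0,0],"roll":0}

```text
t: 4.38
tool_pos: [0.4591, -0.1855, 0.0379]
orientation: [-0.052, 1.569, 0.048]
force: [-1.8, -0.3, 3.5]
opening: 0.0006
```

Call:
apply_moves:
  series:
    - {"jaw":1,"linear":[0.003,0,0],"roll":0}
    - {"jaw":1,"linear":[0.005,0,0],"roll":0}
    - {"jaw":1,"linear":[0.005,0,0],"roll":0}
    - {"jaw":1,"linear":[0.005,0,0],"roll":0}

```text
t: 4.88
tool_pos: [0.4593, -0.1856, 0.035]
orientation: [-0.052, 1.569, 0.048]
force: [-1.3, 1.9, 5.2]
opening: 0.0005
```

The tip is at 35.0 mm, so the key is about 7 mm down, at 5.2 N. Now withdrawing straight up, then hovering.

Call:
apply_moves:
  series:
    - {"jaw":1,"linear":[-0.004,0,0],"roll":0}
    - {"jaw":1,"linear":[-0.012,0,0],"roll":0}
    - {"jaw":1,"linear":[-0.03,0,0],"roll":0}
    - {"jaw":1,"linear":[-0.08,0,0],"roll":0}
    - {"jaw":1,"linear":[-0.15,0,-0.02],"roll":0}
    - {"jaw":1,"linear":[-0.22,0,-0.06],"roll":0}
    - {"jaw":1,"linear":[-0.27,0,-0.1],"roll":0}
    - {"jaw":1,"linear":[-0.27,0,-0.1],"roll":0}
    - {"jaw":1,"linear":[-0.27,0,-0.1],"roll":0}
    - {"jaw":1,"linear":[-0.27,0,-0.1],"roll":0}

```text
t: 6.12
tool_pos: [0.3989, -0.1886, 0.1955]
orientation: [-0.051, 1.571, 0.05]
force: [-0.4, 0.4, 0.1]
opening: 0.0005
```

```bash
python3 - <<'E'
from plant import *
import cv2,numpy as np
s=read_state();print(s["t"],s["tool_pos"],s["force"],abs(s["dq"]).max())
im=read_camera("scene")["pixels"];a=cv2.imread("pics/scene0.png")
f=lambda i:cv2.resize(i[175:245,250:350],None,fx=4,fy=4,interpolation=cv2.INTER_CUBIC)
w=cv2.resize(read_camera("wrist")["pixels"],(400,300))
cv2.imwrite("pics/end.png",np.vstack([np.hstack([f(a),f(im)]),cv2.copyMakeBorder(w,0,0,0,400,0)]))
E
```

```text
6.125 [ 0.3989414  -0.18857964  0.19546995] [-0.40371292  0.37979129  0.10507875] 0.0051015163380542265
```

View pics/end.png

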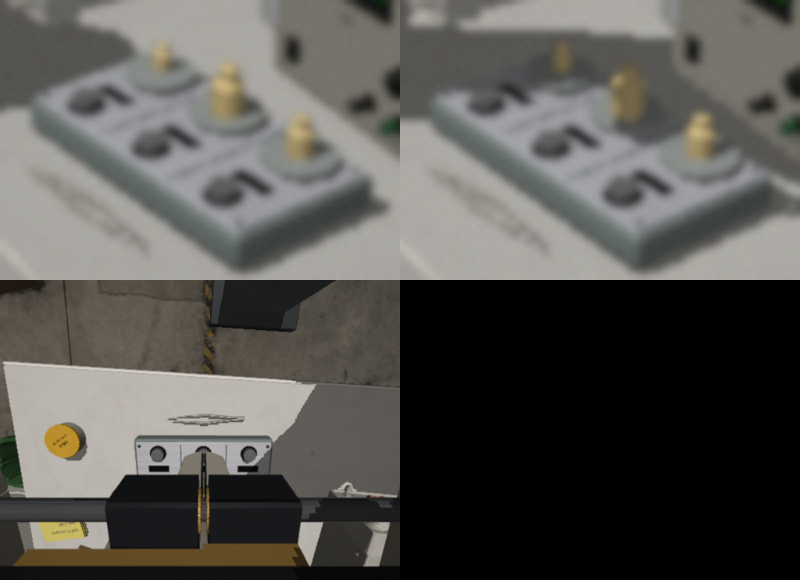

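In the before/after views the weights, tweezers and keys look unchanged. The arm is clear, at rest and reading about 0 N. Handing in.

```bash
python3 -c "
from plant import *
print(close_job())"
```

```text
the job is handed in; nothing more can be done
None
```

I pressed the middle key, in front of the largest weight, let it back up and withdrew, then handed the job in at about 6 s of the 32 s allowed. No verdict was reported.

- **Which pan:** the largest weight was on the middle pan, clearly the tallest and widest in both the top and scene views.
- **Press:** the closed fingertips went down to 35.0 mm, about 7 mm of key travel, at 5.2 N. I inferred the travel from fingertip height and force, as there is no direct key reading.
- **Last checks:** after withdrawing, the tip was at 0.195 m, the arm was at rest and the force read about 0 N. The pictures showed the keys up and the weights and tweezers unmoved. The tin looked in place in the wrist view. I did not look at the disc or eraser again, but the arm kept well clear of them.
- **Disagreement:** the first scene-camera estimate of the key was about 7 mm off the top view. The wrist camera agreed with the top view, and I aligned to the wrist camera, to within about 0.4 mm.

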